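# Sort the pane brackets and sheathe the scraper at the animation rack

## Robot

A 7-joint arm with a two-finger parallel gripper is mounted at the origin on the work surface. World frame = base frame: x ahead of the robot, y to its left, z up, the work surface at z = 0. Lengths are in m, angles in rad, forces in N, time in s.
With the tool pointing down it reaches from about 0.4 to 0.85 m from the base axis. Payload 10.4 kg.
Tool frame: the origin (TCP) lies on the centre line of the jaws, within the pads' length; the fingertips stand 11 mm ahead of it and the grasp point (between the pads) lies 8 mm behind it (manip.finger_overhang is the distance from the TCP to the fingertips, in m); z points along the fingers, y is the line along which they close (so a half turn about z gives the same grasp; the last joint's range is limited). The gripper opens to 85 mm and grips with 20 to 120 N. Pads are 22 mm wide; open, the fingers measure 114 mm over their backs; the gripper's body (76 mm by 85 mm) begins 54 mm behind the grasp point. The pads swing forward as they close: fully open they stand 13 mm farther back than shut.
Start: joints at [-0.023, 0.332, -0.065, 1.46, 0.022, 1.35, -0.088], TCP at [0.625, 0, 0.242] pointing down, gripper open.
Joint ranges: [-2.6, 2.6], [-0.5, 2.12], [-1.47, 1.34], [0.16, 2.42], [-1.27, 4.41], [0.06, 2.06], [-2.6, 2.6]. Speed limits (rad/s): [2.22, 2.22, 2.79, 2.79, 3.14, 3.14, 3.14].

## Interface

Orientations are given as a unit quaternion [x, y, z, w].
In Python, from workcell import manip, imaging, workorder gives the robot as it stands.
- The arm moves only by the tool jog_arm, never from a script. Its argument "deltas" is a list of rows, each an object with "gripper": the opening, from 0 (shut) to 1 (fully open); "offset": the shift along the tool's x, y, z in m, a list of three; "rotation": the turn, a rotation vector about the tool's x, y, z in degrees, a list of three. In form: [{"gripper": gripper, "offset": [tx, ty, tz], "rotation": [ax, ay, az]}, ...]. A call has 1 to 20 rows; each row shifts and turns the commanded pose from where the row before left it, along the tool's axes as they then stand; what a row does not reach is not made up. A row lasts 1/10 s, in which the tool goes at most 50 mm and 8.59 degrees, less where a joint would pass 70% of its speed; a pose out of reach is approached as far as the arm can. A call with a gripper value outside its range is refused whole. The fingers move at their own pace and stop on an object; "newtons" is the grip in N (left out, the last holds). Time passes only in rows, so rows that do not move let the fingers close. It gives the time, the measured TCP pose, the force, the opening and the grip force at its end, in the units of the state.
- manip.get_obs(): the state, without advancing time (a new reading comes with each control period).
- imaging.camera(name): name is "scene" or "side" or "wrist"; returns the picture (420x560x3 uint8, blue, green, red); there is no depth.
- imaging.camera_model(name): a dict with "camera_matrix" (3x3 intrinsics, pixels), "world_to_cam" (4x4, takes a point from world to camera coordinates); the wrist camera has in their place "hand_eye" (4x4, takes a point from camera to tool coordinates, whose origin is the TCP and whose axes are the flange's). Camera axes: x right, y up, looking along -z (the intrinsics and any distortion apply to the point x, -y, -z); pixel columns grow to the right and rows downward; lengths in m; the calibration is good to about 2 mm. A picture is of the moment at which its call begins: read the wrist's pose just before it. camera_model takes no time and is no camera call.
- workorder.hand_in(): hands the job in; it is judged then, once.
The state is a dict: "clock": time; "joint_pos": joint angles; "joint_velocities": joint speeds; "tau": joint torques, N m; "position": TCP position; "ee_rot": TCP orientation; "ft_force": force on the tool from outside, world axes, zero at the start; "torque": the same for the moment, N m; "grip_width": opening from 0.0 (shut) to 1.0 (fully open); "grasp_force": force on a finger pad.
Only numpy, scipy, OpenCV 4.12 (cv2) and the standard library are available. Lean on these libraries where they do the work, as an engineer would, in place of code of your own. Each camera call takes 0.05 s, during which the arm holds its last target. There are 200 camera calls.

## Task

Put away the glass-pane hardware: stand each of the three brackets on its foot on the floor of the tray whose painted outline matches its hand (two are left-handed, one is its mirror image), side by side and not on top of one another. Then put away the glass scraper that lies on the sloping light board: slide it blade first all the way into the flat pocket at the board's end, and leave it there. Leave the tape roll, the jar and the carton where they are.

Things in the scene. Friction and masses are not known exactly. Their poses are not given: they have to be found in the camera images.
- left_a_mid (a point): Middle of the upright web of the first left-hand bracket (100 mm long, bare aluminium): foot plate 100 x 30 x 6 mm, web 100 x 10 mm thick on its centre line up to 46 mm above the underside; grip across the web. At the front end a flat toe sticks out to the left (+y). This point is 23 mm above the underside. x along the web to the toe end (starts within 50 degrees of straight away from the robot), y left, z up.
- left_b_mid (a point): Middle of the upright web of the second left-hand bracket (100 mm long, bare aluminium): foot plate 100 x 30 x 6 mm, web 100 x 10 mm thick on its centre line up to 46 mm above the underside; grip across the web. At the front end a flat toe sticks out to the left (+y). This point is 23 mm above the underside. x along the web to the toe end (starts within 50 degrees of straight away from the robot), y left, z up.
- right_a_mid (a point): Middle of the upright web of the one right-hand bracket (100 mm long, bare aluminium): foot plate 100 x 30 x 6 mm, web 100 x 10 mm thick on its centre line up to 46 mm above the underside; grip across the web. At the front end a flat toe sticks out to the right (-y). This point is 23 mm above the underside. x along the web to the toe end (starts within 50 degrees of straight away from the robot), y left, z up.
- left_tray_floor (a point): Centre of the inner floor, 5 mm above the table, of a fixed plywood tray, outside 150 (x) x 190 (y) x 25 mm high, walls and floor 5 mm, with a black full-size outline of the left-hand bracket on its floor (from above, toe end to +x, toe to the left, +y). x away from the robot (turned up to 15 degrees), y left, z up. The trays may change places.
- right_tray_floor (a point): Centre of the inner floor, 5 mm above the table, of a fixed plywood tray, outside 150 (x) x 190 (y) x 25 mm high, walls and floor 5 mm, with a black full-size outline of the right-hand bracket on its floor (from above, toe end to +x, toe to the right, -y). x away from the robot (turned up to 15 degrees), y left, z up. The trays may change places.
- scraper_grip (a point): Centre of the handle of the glass scraper lying on the sloping board: dark wooden handle 85 long x 24 wide x 26 mm thick. This point is 13 mm above the underside. x along the scraper towards the blade's tip, y across, z out of the board. It starts pointing at the pocket within 15 degrees, up to 25 mm higher or lower on the slope.
- scraper_tip (a point): Middle of the scraper blade's front edge, 2 mm above its underside, 113 mm ahead of the handle's centre; axes as for the handle. The steel blade is 60 wide x 4 mm thick, flush with the handle's underside, and stands out 70 mm beyond the handle.
- pocket_mouth (a point): Middle of the mouth of the pocket, on the surface of the fixed sloping light board. x up the slope, y along the board to the pocket's end (left), z out of the surface. The pocket is a flat wooden slot on the surface, 72 wide (x), 10 high (z), 64 mm deep (y); walls 8, top plate 6 mm (outside 16 mm above the surface). The blade enters along +y, underside on or just above the surface.
- pocket_end (a point): Middle of the pocket's inner end wall, on the board's surface, 64 mm beyond the mouth; same axes. With the blade home its tip nearly touches this wall. The board is 160 (x) x 280 mm (y), slopes at 27 degrees, rising away from the robot, front edge low; the mouth is 66 mm to +y of its middle.
- left_a: The first left-hand bracket, 0.11 to 0.23 kg, origin at its underside's centre, 23 mm below the web point; axes the same. The toe is 34 mm long (x from 16 to 50 mm), 6 mm thick and reaches 45 mm to the left (+y) of the web's middle plane.
- left_b: The second left-hand bracket, 0.11 to 0.23 kg, origin at its underside's centre, 23 mm below the web point; axes the same. The toe is 34 mm long (x from 16 to 50 mm), 6 mm thick and reaches 45 mm to the left (+y) of the web's middle plane.
- right_a: The one right-hand bracket, 0.11 to 0.23 kg, origin at its underside's centre, 23 mm below the web point; axes the same. The toe is 34 mm long (x from 16 to 50 mm), 6 mm thick and reaches 45 mm to the right (-y) of the web's middle plane.
- scraper: The scraper: origin at the handle's underside, 13 mm below its grip point. 0.17 kg.
- tape_roll: Bystander: paper tape roll lying flat, 100 mm across, 36 mm high, origin at the underside's centre.
- paint_jar: Bystander: jar 68 mm across, 85 mm high, origin at the underside's centre.
- carton: Bystander: cardboard carton 70 x 150 x 60 mm high, beyond the board, origin at the underside's centre.

How it is judged:
By the outcome, as a careful person would: the job done as asked, in the order asked, and still so for the second after the job is handed in, with the robot touching nothing.
It also fails if it takes over 72 s, if anything falls off the work surface, if the arm or the gripper's body presses on something with over 40 N, if the wrist force passes 120 N, or if a joint passes its speed limit or range.

## Working session

There is one attempt and no reset: what is moved stays moved. The work goes in short steps, Python scripts to look and compute and a tool call to move; the robot and the scene stay as the last step left them, time stands still between calls to the robot, and variables do not carry over. Pictures are saved under pics/ and viewed, at most 10 in all, crops included, and the job is handed in when it is done.

Besides the shell and the picture viewer there is one more tool, called after "Call:" as name([rows], argument=value, ...), one row to a line, values as JSON. jog_arm: Moves the arm, as the interface text tells. Its arguments: {"type":"object","properties":{"deltas":{"type":"array","items":{"type":"object","properties":{"gripper":{"type":"number"},"offset":{"type":"array","items":{"type":"number"}},"rotation":{"type":"array","items":{"type":"number"}}}}},"newtons":{"type":"number"}},"required":["deltas"]}

```bash
mkdir -p pics; ls
python3 - <<'E'
from workcell import manip, imaging, workorder
import cv2, numpy as np
np.set_printoptions(precision=4,suppress=True)
o=manip.get_obs(); print(o)
for n in ("scene","side","wrist"):
    print(n,imaging.camera_model(n))
    cv2.imwrite(f"pics/{n}0.png",imaging.camera(n))
print(manip.finger_overhang)
E
```

```text
pics
{'clock': 0.0, 'joint_pos': array([-0.0226,  0.3329, -0.0647,  1.461 ,  0.0216,  1.3499, -0.0885]), 'joint_velocities': array([-0.0006,  0.0029,  0.0019,  0.0012, -0.001 ,  0.0003,  0.0011]), 'tau': array([  0.0005, -62.545 ,   0.0497, -39.161 ,   0.0164,   0.0098,
        -0.    ]), 'position': array([ 0.6246, -0.    ,  0.2415]), 'ee_rot': array([ 0.7071,  0.7071, -0.0005, -0.0005]), 'ft_force': array([-0.4035, -0.1031, -0.8489]), 'torque': array([-0.0273,  0.0545,  0.0492]), 'grasp_force': 0.0, 'grip_width': 1.0010165459602003}
scene {'camera_matrix': array([[428.2468,   0.    , 270.6563],
       [  0.    , 428.2468, 204.2696],
       [  0.    ,   0.    ,   1.    ]]), 'world_to_cam': array([[ 0.6277,  0.7783,  0.0152, -0.3937],
       [-0.6033,  0.4741,  0.6412,  0.3324],
       [ 0.4919, -0.4117,  0.7672, -1.2373],
       [ 0.    ,  0.    ,  0.    ,  1.    ]])}
side {'camera_matrix': array([[514.7494,   0.    , 279.2752],
       [  0.    , 514.7494, 212.6477],
       [  0.    ,   0.    ,   1.    ]]), 'world_to_cam': array([[-0.9628, -0.2701,  0.0056,  0.5988],
       [ 0.186 , -0.6478,  0.7388, -0.1845],
       [-0.1959,  0.7123,  0.6739, -1.2514],
       [ 0.    ,  0.    ,  0.    ,  1.    ]])}
wrist {'camera_matrix': array([[339.3314,   0.    , 280.9464],
       [  0.    , 339.3314, 209.8206],
       [  0.    ,   0.    ,   1.    ]]), 'hand_eye': array([[-0.0005,  0.9471,  0.3208,  0.0833],
       [ 1.    ,  0.0001,  0.0012,  0.0005],
       [ 0.0011,  0.3208, -0.9471, -0.1318],
       [ 0.    ,  0.    ,  0.    ,  1.    ]])}
0.011
```

View pics/scene0.png

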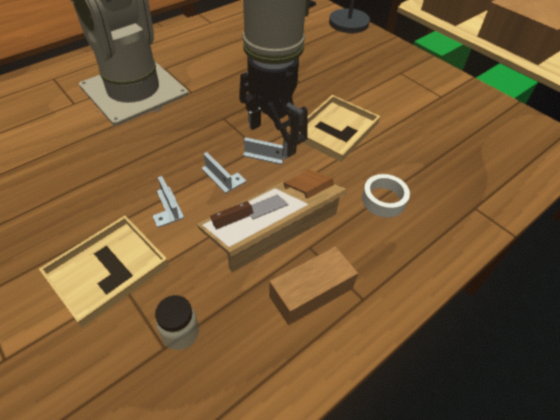

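View pics/side0.png

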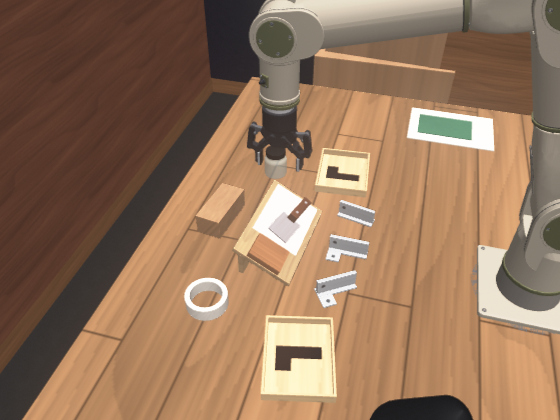

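View pics/wrist0.png

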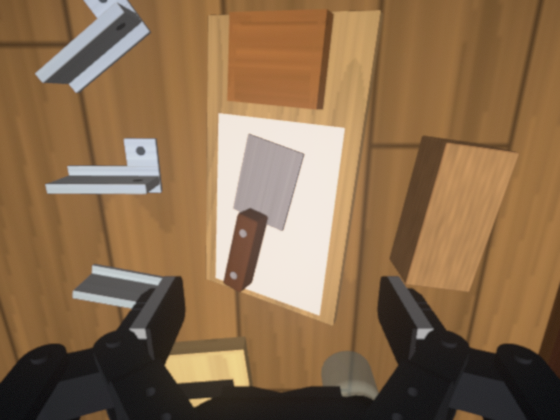

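```bash
cat > h.py <<'E'
from workcell import manip, imaging, workorder
import cv2, numpy as np
from scipy.spatial.transform import Rotation as R
np.set_printoptions(precision=4,suppress=True)
def cam(n, obs=None):
    """K, camera position and camera->world rotation"""
    m=imaging.camera_model(n); K=m["camera_matrix"]
    if n=="wrist":
        T=np.eye(4); T[:3,:3]=R.from_quat(obs["ee_rot"]).as_matrix(); T[:3,3]=obs["position"]
        C=T@m["hand_eye"]
    else: C=np.linalg.inv(m["world_to_cam"])
    return K,C
def ray(n,uv,obs=None):
    K,C=cam(n,obs); uv=np.atleast_2d(uv).astype(float)
    d=np.c_[(uv[:,0]-K[0,2])/K[0,0],-(uv[:,1]-K[1,2])/K[1,1],-np.ones(len(uv))]
    return C[:3,3],d@C[:3,:3].T
def onz(n,uv,z,obs=None):
    p,d=ray(n,uv,obs); return p+d*((z-p[2])/d[:,2])[:,None]
def proj(n,P,obs=None):
    K,C=cam(n,obs); q=(np.atleast_2d(P)-C[:3,3])@C[:3,:3]
    return np.c_[K[0,0]*q[:,0]/-q[:,2]+K[0,2],K[1,2]+K[1,1]*q[:,1]/q[:,2]]
E
python3 - <<'E'
from h import *
import cv2
for n,P in (("scene",[[180,190]]),):
    pass
print(onz("scene",[[168,190],[222,172],[263,150],[103,265],[340,125],[386,195],[176,340],[313,285]],0.0))
print(onz("side",[[355,213],[348,246],[336,285],[343,172],[299,357],[205,300],[276,175],[221,207]],0.0))
E
```

```text
[[ 0.4004 -0.122   0.    ]
 [ 0.4295  0.0091  0.    ]
 [ 0.4296  0.1346  0.    ]
 [ 0.4963 -0.3264  0.    ]
 [ 0.4798  0.3579  0.    ]
 [ 0.7237  0.265   0.    ]
 [ 0.7215 -0.2924  0.    ]
 [ 0.7918 -0.0264  0.    ]]
[[ 0.4441 -0.1558  0.    ]
 [ 0.4406 -0.0229  0.    ]
 [ 0.4457  0.1157  0.    ]
 [ 0.5108 -0.3317 -0.    ]
 [ 0.4841  0.334  -0.    ]
 [ 0.7358  0.2461  0.    ]
 [ 0.7053 -0.2602  0.    ]
 [ 0.8153 -0.0756  0.    ]]
```

Call:
jog_arm([
  {"gripper":0.4,"offset":[-0.01,-0.045,-0.015],"rotation":[0,0,0]},
  {"gripper":0.4,"offset":[-0.01,-0.045,-0.015],"rotation":[0,0,0]},
  {"gripper":0.4,"offset":[0,-0.045,-0.015],"rotation":[0,0,0]},
  {"gripper":0.4,"offset":[0,-0.04,-0.015],"rotation":[0,0,0]},
  {"gripper":0.4,"offset":[0,0,0],"rotation":[0,0,0]},
  {"gripper":0.4,"offset":[0,0,0],"rotation":[0,0,0]},
], newtons=40)

```text
clock: 0.75
position: [0.4499, -0.02, 0.3029]
ee_rot: [0.707, 0.707, 0.001, 0.001]
ft_force: [0.2, -0.1, 0.5]
grip_width: 0.399
grasp_force: 0.0
```

Run:
```python
from h import *
o=manip.get_obs(); im=imaging.camera("wrist"); cv2.imwrite("pics/wrist1.png",im)
np.savez("w1.npz",**{k:np.array(o[k]) for k in("position","ee_rot")}); print(o["position"],o["joint_pos"],o["grip_width"])
cv2.imwrite("pics/scene1.png",imaging.camera("scene")); cv2.imwrite("pics/side1.png",imaging.camera("side"))
```

```text
[ 0.4499 -0.02    0.3029] [ 0.0211 -0.08   -0.0734  1.7948 -0.0057  1.4246 -0.0514] 0.3988140166105956
```

View pics/wrist1.png

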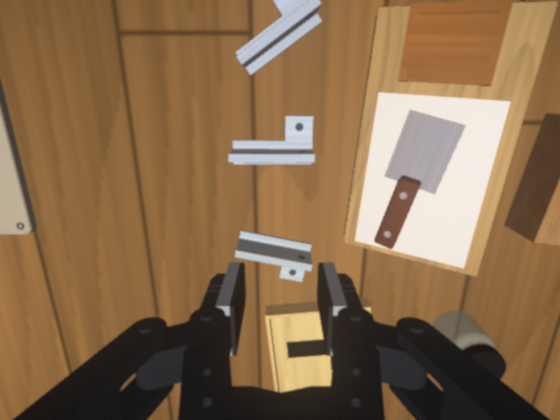

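Run:
```python
from h import *
o=dict(np.load("w1.npz")); im=cv2.imread("pics/wrist1.png"); I=im.astype(int)
m=((I[...,0]>=I[...,2]+2)&(I.max(2)>60)).astype(np.uint8)
m[:, :215]=0; m[:,345:]=0; m[290:]=0
n,l,s,c=cv2.connectedComponentsWithStats(m)
for i in range(1,n):
    if s[i,4]<300: continue
    v=im.max(2)[l==i]; t,_=cv2.threshold(v.reshape(-1,1),0,255,cv2.THRESH_OTSU)
    dk=((l==i)&(im.max(2)<=t)).astype(np.uint8)
    cs,_=cv2.findContours(dk,cv2.RETR_EXTERNAL,cv2.CHAIN_APPROX_NONE); k=max(cs,key=cv2.contourArea)
    r=cv2.minAreaRect(k); b=cv2.boxPoints(r)
    # long edge midpoints ends
    e=[(b[0]+b[1])/2,(b[1]+b[2])/2,(b[2]+b[3])/2,(b[3]+b[0])/2]
    ends=(e[0],e[2]) if np.linalg.norm(e[0]-e[2])>np.linalg.norm(e[1]-e[3]) else (e[1],e[3])
    W=onz("wrist",ends,0.026,o); W=W[np.argsort(W[:,0])]; d=W[1]-W[0]
    print(s[i],t,cv2.contourArea(k),r,"ctr",W.mean(0),"len",np.linalg.norm(d),"yaw",np.degrees(np.arctan2(d[1],d[0])))
v=np.hstack([im[0:300,220:335],np.repeat(m[0:300,220:335,None]*255,3,2)])
cv2.imwrite("pics/crop1.png",cv2.resize(v,None,fx=2,fy=2,interpolation=cv2.INTER_CUBIC))
# trays in fixed views
for n_ in("scene","side"):
    J=cv2.imread(f"pics/{n_}1.png"); h=cv2.cvtColor(J,cv2.COLOR_BGR2HSV)
    mm=cv2.inRange(h,(15,60,150),(32,170,255)); mm=cv2.morphologyEx(mm,cv2.MORPH_CLOSE,np.ones((9,9)))
    cs,_=cv2.findContours(mm,cv2.RETR_EXTERNAL,cv2.CHAIN_APPROX_SIMPLE)
    for k in cs:
        if cv2.contourArea(k)>1200:
            a=cv2.approxPolyDP(cv2.convexHull(k),0.04*cv2.arcLength(k,True),True)[:,0]
            print(n_,cv2.contourArea(k),a.tolist(),onz(n_,a,0.025)[:,:2].tolist())
```

```text
[ 237    0   83   64 1606] 174.0 47.0 ((280.7601623535156, 34.3409423828125), (1.4643837213516235, 96.39830017089844), 52.65065002441406) ctr [0.4493 0.1246 0.026 ] len 0.10061530999742663 yaw 34.40578617455335
[246  13  75  61 906] 173.0 60.5 ((280.7877197265625, 39.54578399658203), (2.3814849853515625, 88.60021209716797), 53.259437561035156) ctr [0.4495 0.1196 0.026 ] len 0.09310225207736299 yaw 33.935432644872186
[ 233  116   80   34 1364] 175.0 40.5 ((298.5, 126.5), (7.0, 7.0), 90.0) ctr [0.4711 0.0281 0.026 ] len 0.008218648386125998 yaw -0.03572847549887231
[229 153  85  11 897] 132.0 0.0 ((299.0, 153.0), (4.0, 0.0), 180.0) ctr [ 0.4722 -0.003   0.026 ] len 0.004813992280193613 yaw -0.03924543552184284
[240 232  71  20 539] 186.0 12.0 ((273.9869079589844, 244.56893920898438), (67.26679992675781, 1.216228723526001), 10.784297943115234) ctr [ 0.4415 -0.1236  0.026 ] len 0.08881068517909906 yaw -11.836706427448274
[236 251  75  30 712] 178.0 29.5 ((292.2500305175781, 271.7500305175781), (5.656853675842285, 6.363960266113281), 45.0) ctr [ 0.4657 -0.1638  0.026 ] len 0.0091331681934
[... 1213 characters left out ...]
75.5 [[266, 315], [332, 317], [335, 402], [261, 399]] [[0.578614449613182, 0.26549380706930914], [0.43454068212390706, 0.23013148363536173], [0.38909334837097176, 0.42700698045308594], [0.5301258386954433, 0.46053373177512336]]
side 1609.5 [[284, 175], [321, 210], [288, 285], [232, 250]] [[0.6736601367810005, -0.23619396262495118], [0.5344645134969618, -0.1141537409453719], [0.5533877683950211, 0.16799375743440015], [0.719576901493445, 0.09664419850750328]]
side 2169.5 [[369, 158], [365, 196], [315, 191], [322, 148]] [[0.44219436421537295, -0.39160688593817117], [0.42660509063660845, -0.20701146101169643], [0.5683936985626775, -0.18926276395441888], [0.5939643276586585, -0.4034165937555725]]
```

View pics/crop1.png

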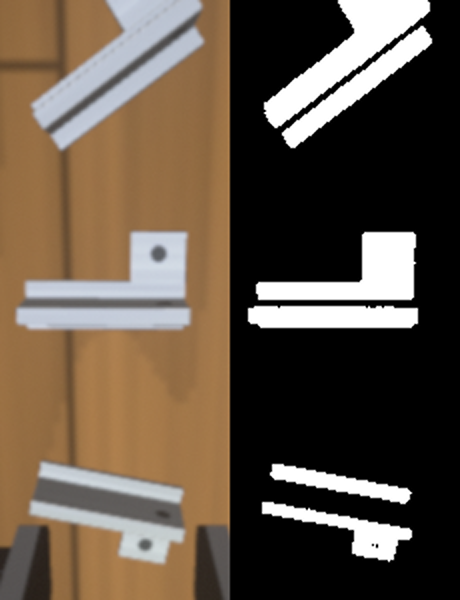

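Run:
```python
from h import *
o=dict(np.load("w1.npz"))
for nm,e in (("left_top",[[239,59],[315.6,6]]),("left_mid",[[229.5,158],[313.5,158]]),("right",[[236,253.5],[310.5,266]])):
    W=onz("wrist",e,0.046,o); d=W[1]-W[0]; print(nm,W.mean(0),np.linalg.norm(d),np.degrees(np.arctan2(d[1],d[0])))
# right/left trays: restrict ROI, take hull corner via minAreaRect of z=0.025 rays
for n_,roi in(("side",(305,140,385,205)),("side",(250,305,345,410)),("scene",(35,210,170,325)),("scene",(295,90,385,165))):
    J=cv2.imread(f"pics/{n_}1.png"); h=cv2.cvtColor(J,cv2.COLOR_BGR2HSV)
    mm=cv2.inRange(h,(15,50,120),(32,150,255)); z=np.zeros_like(mm); x0,y0,x1,y1=roi; z[y0:y1,x0:x1]=mm[y0:y1,x0:x1]
    z=cv2.morphologyEx(z,cv2.MORPH_OPEN,np.ones((2,2)))
    n,l,s,c=cv2.connectedComponentsWithStats(z); i=1+np.argmax(s[1:,4])
    cs,_=cv2.findContours((l==i).astype(np.uint8),cv2.RETR_EXTERNAL,cv2.CHAIN_APPROX_NONE); k=cv2.convexHull(max(cs,key=cv2.contourArea))[:,0]
    W=onz(n_,k,0.025)[:,:2].astype(np.float32); print(n_,roi,s[i],cv2.minAreaRect(W))
    bl=np.zeros_like(mm); bl[y0:y1,x0:x1]=(J.max(2)<60)[y0:y1,x0:x1]
    n,l,s,c=cv2.connectedComponentsWithStats(bl); i=1+np.argmax(s[1:,4]); ys,xs=np.nonzero(l==i)
    W=onz(n_,np.c_[xs,ys],0.005)[:,:2].astype(np.float32); r=cv2.minAreaRect(W); print("  black",s[i],W.mean(0),r)
```

```text
left_top [0.4459 0.1234 0.046 ] 0.09282801876471207 31.744686928081578
left_mid [ 0.4396 -0.0055  0.046 ] 0.09659044837909289 -0.039928858275818616
right [ 0.4409 -0.1356  0.046 ] 0.09634679913208762 -10.630431679687746
side (305, 140, 385, 205) [ 316  149   55   49 1804] ((0.5053402781486511, -0.30210956931114197), (0.15303343534469604, 0.22073571383953094), 5.557922840118408)Traceback (most recent call last):
  File "<stdin>", line 14, in <module>
    return _wrapfunc(a, 'argmax', axis=axis, out=out, **kwds)
    return bound(*args, **kwds)
ValueError: attempt to get argmax of an empty sequence
```

Call:
jog_arm([
  {"gripper":0.45,"offset":[0.047,-0.002,0],"rotation":[0,0,0]},
  {"gripper":0.45,"offset":[0.048,-0.002,0],"rotation":[0,0,0]},
  {"gripper":0.45,"offset":[0.048,0,0],"rotation":[0,0,0]},
  {"gripper":0.45,"offset":[0,0,0.026],"rotation":[0,0,8.3]},
  {"gripper":0.45,"offset":[0,0,0.026],"rotation":[0,0,8.3]},
  {"gripper":0.45,"offset":[0,0,0.026],"rotation":[0,0,8.3]},
  {"gripper":0.45,"offset":[0,0,0.026],"rotation":[0,0,8.3]},
  {"gripper":0.45,"offset":[0,0,0.026],"rotation":[0,0,8.3]},
  {"gripper":0.45,"offset":[0,0,0.026],"rotation":[0,0,8.3]},
  {"gripper":0.45,"offset":[0,0,0.026],"rotation":[0,0,8.2]},
  {"gripper":0.45,"offset":[0,0,0],"rotation":[0,0,0]},
])

```text
clock: 2.0
position: [0.444, 0.1225, 0.1164]
ee_rot: [0.962, 0.275, -0.004, -0.0]
ft_force: [-0.2, -0.4, 0.8]
grip_width: 0.449
grasp_force: 0.0
```

Run:
```python
from h import *
o=manip.get_obs(); im=imaging.camera("wrist"); cv2.imwrite("pics/wrist2.png",im)
print(o["position"],R.from_quat(o["ee_rot"]).as_matrix(),o["joint_pos"],o["grip_width"])
```

```text
[0.444  0.1225 0.1164] [[ 0.8492  0.528  -0.0073]
 [ 0.528  -0.8492 -0.0016]
 [-0.007  -0.0025 -1.    ]] [-0.1307  0.1088 -0.2479  2.0127  0.0297  1.0309 -1.4072] 0.44948324750653196
```

View pics/wrist2.png

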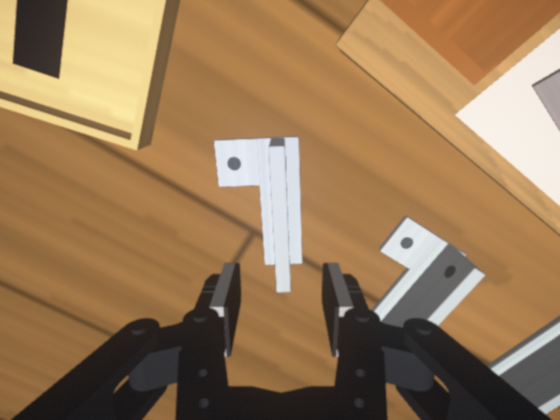

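Run:
```python
from h import *
o=manip.get_obs(); W=onz("wrist",[[283.5,292],[277.5,147]],0.046,o); d=W[1]-W[0]
print(W.mean(0),np.linalg.norm(d),np.degrees(np.arctan2(d[1],d[0])), (W.mean(0)-o["position"])@R.from_quat(o["ee_rot"]).as_matrix())
im=cv2.imread("pics/wrist2.png")
```

```text
[0.4476 0.1254 0.046 ] 0.10014420415136312 34.36489630362416 [ 0.0037 -0.0006  0.0726]
```

Call:
jog_arm([
  {"gripper":0.45,"offset":[0.004,-0.001,0.03],"rotation":[0,0,-2.4]},
  {"gripper":0.45,"offset":[0,0,0.03],"rotation":[0,0,0]},
  {"gripper":0.45,"offset":[0,0,0.03],"rotation":[0,0,0]},
  {"gripper":0.45,"offset":[0,0,0],"rotation":[0,0,0]},
  {"gripper":0.05,"offset":[0,0,0],"rotation":[0,0,0]},
  {"gripper":0.05,"offset":[0,0,0],"rotation":[0,0,0]},
  {"gripper":0.05,"offset":[0,0,0],"rotation":[0,0,0]},
  {"gripper":0.05,"offset":[0,0,0],"rotation":[0,0,0]},
  {"gripper":0.05,"offset":[0,0,0],"rotation":[0,0,0]},
], newtons=50)

```text
clock: 2.95
position: [0.4504, 0.1265, 0.0323]
ee_rot: [0.955, 0.296, 0.002, 0.0]
ft_force: [-1.8, 0.1, 8.3]
grip_width: 0.105
grasp_force: 51.2
```

Call:
jog_arm([
  {"gripper":0.05,"offset":[0,0,-0.03],"rotation":[0,0,0]},
  {"gripper":0.05,"offset":[0,0,-0.035],"rotation":[0,0,0]},
  {"gripper":0.05,"offset":[0.027,-0.032,-0.015],"rotation":[0,0,0]},
  {"gripper":0.05,"offset":[0.027,-0.032,-0.01],"rotation":[0,0,0]},
  {"gripper":0.05,"offset":[0.027,-0.032,0],"rotation":[0,0,0]},
  {"gripper":0.05,"offset":[0.027,-0.032,0],"rotation":[0,0,0]},
  {"gripper":0.05,"offset":[0.027,-0.032,0],"rotation":[0,0,0]},
  {"gripper":0.05,"offset":[0.027,-0.032,0],"rotation":[0,0,0]},
  {"gripper":0.05,"offset":[0,0,0],"rotation":[0,0,7]},
  {"gripper":0.05,"offset":[0,0,0],"rotation":[0,0,7]},
  {"gripper":0.05,"offset":[0,0,0],"rotation":[0,0,7]},
  {"gripper":0.05,"offset":[0,0,0],"rotation":[0,0,0]},
  {"gripper":0.05,"offset":[0,0,0],"rotation":[0,0,0]},
])

```text
clock: 4.25
position: [0.4742, 0.376, 0.121]
ee_rot: [0.993, 0.119, 0.0, -0.0]
ft_force: [-0.1, 0.3, -2.6]
grip_width: 0.105
grasp_force: 49.8
```

Run:
```python
from h import *
o=manip.get_obs(); im=imaging.camera("wrist"); cv2.imwrite("pics/wrist3.png",im)
print(o["position"],R.from_quat(o["ee_rot"]).as_matrix(),o["joint_pos"],o["grip_width"],o["ft_force"])
cv2.imwrite("pics/scene3.png",imaging.camera("scene")); s=imaging.camera("side"); cv2.imwrite("pics/side3.png",s)
cv2.imwrite("pics/comb3.png",np.hstack([im[:420,:], cv2.resize(s[280:420,230:370],(240,240))[:240].repeat(1,0) if 0 else np.vstack([cv2.resize(s[270:420,230:370],(240,257)),np.zeros((163,240,3),np.uint8)])]))
```

```text
[0.4742 0.376  0.121 ] [[ 0.9719  0.2355  0.0008]
 [ 0.2355 -0.9719  0.0003]
 [ 0.0009 -0.0001 -1.    ]] [-0.5022  0.3998 -0.3031  1.6463  0.1302  1.1145 -2.1733] 0.10466667848538773 [-0.0958  0.3433 -2.5756]
```

View pics/comb3.png

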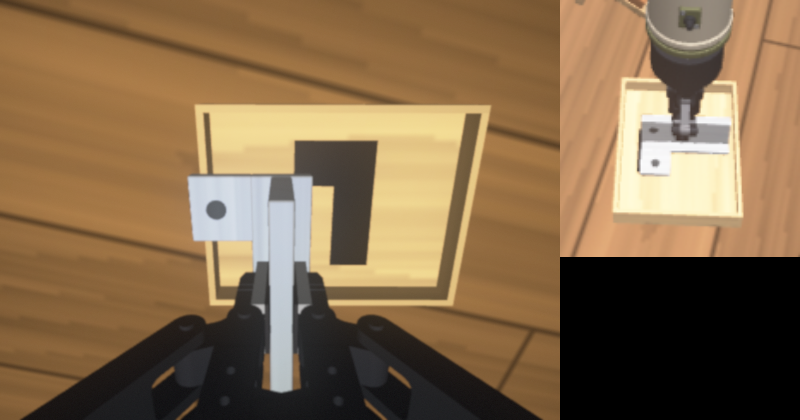

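Run:
```python
from h import *
o=manip.get_obs(); W=onz("wrist",[[195,105],[490,105],[454,305],[211,305]],0.025,o)[:,:2]
print(W,W.mean(0),[np.linalg.norm(W[i]-W[i-1]) for i in range(4)], cv2.minAreaRect(W.astype(np.float32)))
for a,b in((3,0),(2,1),(1,0),(2,3)): d=W[b]-W[a]; print(np.degrees(np.arctan2(d[1],d[0])))
B=onz("wrist",[[377,141],[295,141],[366,265],[331,265]],0.005,o)[:,:2]; print(B)
# bracket ends in hand (web top near z=tcp-0.032+0.046)
zt=o["position"][2]+0.014
print((onz("wrist",[[282,197]],zt,o)-o["position"])@R.from_quat(o["ee_rot"]).as_matrix())
```

```text
[[0.536  0.448 ]
 [0.5801 0.2643]
 [0.4351 0.228 ]
 [0.3906 0.4128]] [0.4854 0.3383] [np.float64(0.14963482274817236), np.float64(0.18892188251653422), np.float64(0.14952356094063904), np.float64(0.1900996914624565)] ((0.4855407178401947, 0.3379848599433899), (0.14963462948799133, 0.19032424688339233), 13.537971496582031)
13.623963548072057
14.075372820012428
103.50228895253304
103.53797569486304
[[0.5404 0.3213]
 [0.5266 0.3787]
 [0.4433 0.2978]
 [0.4366 0.3256]]
[[ 0.0482 -0.0001 -0.014 ]]
```

Call:
jog_arm([
  {"gripper":0.05,"offset":[0.002,0.0095,0.03],"rotation":[0,0,0]},
  {"gripper":0.05,"offset":[0,0,0.03],"rotation":[0,0,0]},
  {"gripper":0.05,"offset":[0,0,0.015],"rotation":[0,0,0]},
  {"gripper":0.05,"offset":[0,0,0.006],"rotation":[0,0,0]},
  {"gripper":0.05,"offset":[0,0,0],"rotation":[0,0,0]},
  {"gripper":0.05,"offset":[0,0,0],"rotation":[0,0,0]},
])

```text
clock: 5.0
position: [0.4788, 0.3679, 0.0406]
ee_rot: [0.993, 0.117, 0.001, -0.001]
ft_force: [-0.4, 0.4, -1.7]
grip_width: 0.112
grasp_force: 49.8
```

Call:
jog_arm([
  {"gripper":0.05,"offset":[0,0,0.002],"rotation":[0,0,0]},
  {"gripper":0.05,"offset":[0,0,0.0015],"rotation":[0,0,0]},
  {"gripper":0.05,"offset":[0,0,0],"rotation":[0,0,0]},
])

```text
clock: 5.3
position: [0.4788, 0.3678, 0.0374]
ee_rot: [0.993, 0.117, 0.001, -0.0]
ft_force: [-3.3, -1.9, 7.6]
grip_width: 0.11
grasp_force: 51.1
```

Call:
jog_arm([
  {"gripper":0.35,"offset":[0,0,0],"rotation":[0,0,0]},
  {"gripper":0.35,"offset":[0,0,0],"rotation":[0,0,0]},
  {"gripper":0.35,"offset":[0,0,-0.01],"rotation":[0,0,0]},
  {"gripper":0.4,"offset":[0,0,-0.03],"rotation":[0,0,0]},
  {"gripper":0.45,"offset":[0,0,-0.045],"rotation":[0,0,0]},
  {"gripper":0.45,"offset":[-0.0156,0.0443,0],"rotation":[0,0,0]},
  {"gripper":0.45,"offset":[-0.0156,0.0443,0],"rotation":[0,0,0]},
  {"gripper":0.45,"offset":[-0.0156,0.0443,0],"rotation":[0,0,0]},
  {"gripper":0.45,"offset":[-0.0156,0.0443,0],"rotation":[0,0,0]},
  {"gripper":0.45,"offset":[-0.0156,0.0443,0],"rotation":[0,0,0]},
  {"gripper":0.45,"offset":[-0.0156,0.0443,0],"rotation":[0,0,0]},
  {"gripper":0.45,"offset":[-0.0156,0.0443,0],"rotation":[0,0,0]},
  {"gripper":0.45,"offset":[-0.0156,0.0443,0],"rotation":[0,0,0]},
  {"gripper":0.45,"offset":[0,0,0],"rotation":[0,0,6.7]},
  {"gripper":0.45,"offset":[0,0,0],"rotation":[0,0,6.8]},
  {"gripper":0.45,"offset":[0,0,0],"rotation":[0,0,0]},
])

```text
clock: 6.9
position: [0.4392, -0.0067, 0.1216]
ee_rot: [1.0, -0.002, 0.001, -0.0]
ft_force: [0.0, 0.7, 0.7]
grip_width: 0.453
grasp_force: 0.0
```

Run:
```python
from h import *
o=manip.get_obs(); im=imaging.camera("wrist"); cv2.imwrite("pics/wrist4.png",im); M=R.from_quat(o["ee_rot"]).as_matrix()
print(o["position"],M[:2,0],o["joint_pos"],o["grip_width"])
I=im.astype(int); m=((I[...,0]>=I[...,2]+2)&(I.max(2)>100)).astype(np.uint8); m[:,:200]=0;m[:,360:]=0
for r in range(130,300,15):
    x=np.nonzero(m[r])[0]; 
    if len(x): 
        g=np.split(x,np.nonzero(np.diff(x)>1)[0]+1); print(r,[(int(a[0]),int(a[-1])) for a in g])
s=imaging.camera("side"); cv2.imwrite("pics/side4.png",s)
```

```text
[ 0.4392 -0.0067  0.1216] [ 1.     -0.0042] [-0.0119  0.0409 -0.0782  2.0718  0.0036  1.0279 -1.6669] 0.45340108444014127
145 [(219, 274), (287, 300)]
160 [(220, 299)]
175 [(221, 299)]
190 [(262, 299)]
205 [(262, 298)]
220 [(262, 298)]
235 [(262, 298)]
250 [(263, 298)]
265 [(263, 297)]
280 [(274, 286)]
```

Call:
jog_arm([
  {"gripper":0.45,"offset":[0.003,0,0.031],"rotation":[0,0,0]},
  {"gripper":0.45,"offset":[0,0,0.031],"rotation":[0,0,0]},
  {"gripper":0.45,"offset":[0,0,0.029],"rotation":[0,0,0]},
  {"gripper":0.45,"offset":[0,0,0],"rotation":[0,0,0]},
  {"gripper":0.05,"offset":[0,0,0],"rotation":[0,0,0]},
  {"gripper":0.05,"offset":[0,0,0],"rotation":[0,0,0]},
  {"gripper":0.05,"offset":[0,0,0],"rotation":[0,0,0]},
  {"gripper":0.05,"offset":[0,0,0],"rotation":[0,0,0]},
  {"gripper":0.05,"offset":[0,0,0],"rotation":[0,0,0]},
])

```text
clock: 7.9
position: [0.4432, -0.0063, 0.0315]
ee_rot: [1.0, -0.001, 0.001, -0.0]
ft_force: [-1.8, 0.9, 8.0]
grip_width: 0.104
grasp_force: 50.2
```

Call:
jog_arm([
  {"gripper":0.05,"offset":[0,0,-0.03],"rotation":[0,0,0]},
  {"gripper":0.05,"offset":[0,0,-0.045],"rotation":[0,0,0]},
  {"gripper":0.05,"offset":[0,-0.0,-0.04],"rotation":[0,0,0]},
  {"gripper":0.05,"offset":[0.009,-0.0423,0],"rotation":[0,0,0]},
  {"gripper":0.05,"offset":[0.009,-0.0423,0],"rotation":[0,0,0]},
  {"gripper":0.05,"offset":[0.009,-0.0423,0],"rotation":[0,0,0]},
  {"gripper":0.05,"offset":[0.009,-0.0423,0],"rotation":[0,0,0]},
  {"gripper":0.05,"offset":[0.009,-0.0423,0],"rotation":[0,0,0]},
  {"gripper":0.05,"offset":[0.009,-0.0423,0],"rotation":[0,0,0]},
  {"gripper":0.05,"offset":[0,-0.0419,0],"rotation":[0,0,0]},
  {"gripper":0.05,"offset":[0,0,0],"rotation":[0,0,-6.8]},
  {"gripper":0.05,"offset":[0,0,0],"rotation":[0,0,-6.8]},
  {"gripper":0.05,"offset":[0,0,0],"rotation":[0,0,0]},
  {"gripper":0.05,"offset":[0,0,0],"rotation":[0,0,0]},
])

```text
clock: 9.3
position: [0.4966, 0.2888, 0.1453]
ee_rot: [0.993, 0.116, 0.0, -0.0]
ft_force: [0.3, 0.1, -2.0]
grip_width: 0.103
grasp_force: 49.3
```

Run:
```python
from h import *
o=manip.get_obs(); im=imaging.camera("wrist"); cv2.imwrite("pics/wrist5.png",im); M=R.from_quat(o["ee_rot"]).as_matrix()
np.savez("w5.npz",**{k:np.array(o[k]) for k in("position","ee_rot")}); print(o["position"],np.degrees(np.arctan2(M[1,0],M[0,0])),o["joint_pos"],o["grip_width"])
a=np.radians(13.6); t=np.array([0.4855+np.sin(a)*.05,0.338-np.cos(a)*.05,o["position"][2]]); print((t-o["position"])@M)
```

```text
[0.4966 0.2888 0.1453] 13.283092368751507 [-0.3378  0.3146 -0.3192  1.7052  0.1074  1.1384 -2.0263] 0.10337341554018824
[ 0.0008 -0.0004  0.    ]
```

View pics/wrist5.png

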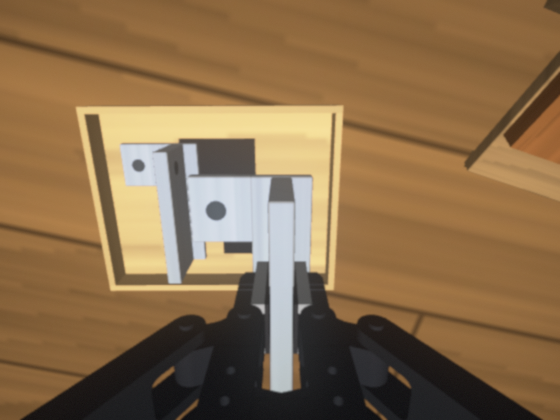

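Call:
jog_arm([
  {"gripper":0.05,"offset":[0.001,0,0.04],"rotation":[0,0,0]},
  {"gripper":0.05,"offset":[0,0,0.035],"rotation":[0,0,0]},
  {"gripper":0.05,"offset":[0,0,0.02],"rotation":[0,0,0]},
  {"gripper":0.05,"offset":[0,0,0.009],"rotation":[0,0,0]},
  {"gripper":0.05,"offset":[0,0,0.002],"rotation":[0,0,0]},
  {"gripper":0.05,"offset":[0,0,0.002],"rotation":[0,0,0]},
  {"gripper":0.05,"offset":[0,0,0],"rotation":[0,0,0]},
])

```text
clock: 10.05
position: [0.4982, 0.2897, 0.0379]
ee_rot: [0.993, 0.117, 0.001, -0.0]
ft_force: [0.6, 0.1, -1.8]
grip_width: 0.107
grasp_force: 49.3
```

Call:
jog_arm([
  {"gripper":0.05,"offset":[0,0,0.002],"rotation":[0,0,0]},
  {"gripper":0.05,"offset":[0,0,0],"rotation":[0,0,0]},
  {"gripper":0.35,"offset":[0,0,0],"rotation":[0,0,0]},
  {"gripper":0.35,"offset":[0,0,0],"rotation":[0,0,0]},
  {"gripper":0.35,"offset":[0,0,-0.01],"rotation":[0,0,0]},
  {"gripper":0.4,"offset":[0,0,-0.03],"rotation":[0,0,0]},
  {"gripper":0.45,"offset":[0,0,-0.045],"rotation":[0,0,0]},
  {"gripper":0.45,"offset":[-0.0154,0.04,-0.02],"rotation":[0,0,0]},
  {"gripper":0.45,"offset":[-0.0154,0.04,0],"rotation":[0,0,0]},
  {"gripper":0.45,"offset":[-0.0154,0.04,0],"rotation":[0,0,0]},
  {"gripper":0.45,"offset":[-0.0154,0.04,0],"rotation":[0,0,0]},
  {"gripper":0.45,"offset":[-0.0154,0.04,0],"rotation":[0,0,0]},
  {"gripper":0.45,"offset":[-0.0154,0.04,0],"rotation":[0,0,0]},
  {"gripper":0.45,"offset":[-0.0154,0.04,0],"rotation":[0,0,0]},
  {"gripper":0.45,"offset":[-0.0154,0.04,0],"rotation":[0,0,0]},
  {"gripper":0.45,"offset":[-0.0154,0.04,0],"rotation":[0,0,0]},
  {"gripper":0.45,"offset":[-0.0154,0.04,0],"rotation":[0,0,0]},
  {"gripper":0.45,"offset":[0,0,0.01],"rotation":[0,0,8]},
  {"gripper":0.45,"offset":[0,0,0.01],"rotation":[0,0,8]},
  {"gripper":0.45,"offset":[0,0,0],"rotation":[0,0,8]},
])

```text
clock: 12.05
position: [0.4405, -0.1357, 0.1194]
ee_rot: [0.996, -0.095, -0.0, -0.0]
ft_force: [0.4, -0.9, -0.9]
grip_width: 0.449
grasp_force: 0.0
```

Call:
jog_arm([
  {"gripper":0.45,"offset":[0,0,0],"rotation":[0,0,0]},
])

```text
clock: 12.15
position: [0.4412, -0.1356, 0.1203]
ee_rot: [0.996, -0.093, 0.0, -0.0]
ft_force: [0.1, 0.5, 0.2]
grip_width: 0.454
grasp_force: 0.0
```

Run:
```python
from h import *
o=manip.get_obs(); im=imaging.camera("wrist"); cv2.imwrite("pics/wrist6.png",im); M=R.from_quat(o["ee_rot"]).as_matrix()
np.savez("w6.npz",**{k:np.array(o[k]) for k in("position","ee_rot")})
print(o["position"],np.degrees(np.arctan2(M[1,0],M[0,0])),o["joint_pos"],o["grip_width"])
I=im.astype(int); m=((I[...,0]>=I[...,2]+2)&(I.max(2)>100)).astype(np.uint8); m[:,:200]=0;m[:,360:]=0
for r in range(120,310,10):
    x=np.nonzero(m[r])[0]; 
    if len(x): 
        g=np.split(x,np.nonzero(np.diff(x)>1)[0]+1); print(r,[(int(a[0]),int(a[-1])) for a in g])
```

```text
[ 0.4412 -0.1356  0.1203] -10.634888572769075 [ 0.1867  0.0871  0.0131  2.0255 -0.0016  1.0285 -1.5558] 0.45358861070152956
150 [(266, 279), (293, 346)]
160 [(266, 346)]
170 [(266, 345)]
180 [(266, 344)]
190 [(266, 303)]
200 [(266, 303)]
210 [(266, 302)]
220 [(265, 302)]
230 [(265, 301)]
240 [(265, 301)]
250 [(265, 300)]
260 [(265, 300)]
270 [(277, 289)]
280 [(277, 289)]
290 [(277, 288)]
```

Call:
jog_arm([
  {"gripper":0.45,"offset":[0.003,0.001,0.031],"rotation":[0,0,1.2]},
  {"gripper":0.45,"offset":[0,0,0.031],"rotation":[0,0,0]},
  {"gripper":0.45,"offset":[0,0,0.028],"rotation":[0,0,0]},
  {"gripper":0.45,"offset":[0,0,0],"rotation":[0,0,0]},
  {"gripper":0.05,"offset":[0,0,0],"rotation":[0,0,0]},
  {"gripper":0.05,"offset":[0,0,0],"rotation":[0,0,0]},
  {"gripper":0.05,"offset":[0,0,0],"rotation":[0,0,0]},
  {"gripper":0.05,"offset":[0,0,0],"rotation":[0,0,0]},
  {"gripper":0.05,"offset":[0,0,0],"rotation":[0,0,0]},
])

```text
clock: 13.1
position: [0.4451, -0.1375, 0.0315]
ee_rot: [0.995, -0.102, 0.001, 0.0]
ft_force: [-2.1, -0.6, 8.2]
grip_width: 0.107
grasp_force: 52.5
```

Call:
jog_arm([
  {"gripper":0.05,"offset":[0,0,-0.03],"rotation":[0,0,0]},
  {"gripper":0.05,"offset":[0,0,-0.045],"rotation":[0,0,0]},
  {"gripper":0.05,"offset":[0,0,-0.04],"rotation":[0,0,0]},
  {"gripper":0.05,"offset":[0.023,0.0373,0],"rotation":[0,0,-5]},
  {"gripper":0.05,"offset":[0.023,0.0373,0],"rotation":[0,0,-5]},
  {"gripper":0.05,"offset":[0.023,0.0373,0],"rotation":[0,0,0]},
  {"gripper":0.05,"offset":[0.023,0.0373,0],"rotation":[0,0,0]},
  {"gripper":0.05,"offset":[0,0,0],"rotation":[0,0,0]},
  {"gripper":0.05,"offset":[0,0,0],"rotation":[0,0,0]},
])

```text
clock: 14.0
position: [0.5209, -0.2946, 0.1447]
ee_rot: [1.0, -0.015, -0.0, -0.0]
ft_force: [0.0, 0.1, -2.1]
grip_width: 0.109
grasp_force: 51.0
```

Run:
```python
from h import *
o=manip.get_obs(); im=imaging.camera("wrist"); cv2.imwrite("pics/wrist7.png",im); M=R.from_quat(o["ee_rot"]).as_matrix()
np.savez("w7.npz",**{k:np.array(o[k]) for k in("position","ee_rot")}); print(o["position"],np.degrees(np.arctan2(M[1,0],M[0,0])),o["joint_pos"],o["grip_width"])
h=cv2.cvtColor(im,cv2.COLOR_BGR2HSV)
print(h[110:420:60,100:500:60].tolist() if 0 else "")
# tray pale wood: calibrate the colour on the known left tray picture wrist5 (floor at 150,240 ; 300,150)
h5=cv2.cvtColor(cv2.imread("pics/wrist5.png"),cv2.COLOR_BGR2HSV); print(h5[150,300],h5[110,200],h5[250,140],h5[50,200],h5[330,500],h5[200,400])
mm=cv2.inRange(h,(17,60,175),(30,150,255)); mm=cv2.morphologyEx(mm,cv2.MORPH_OPEN,np.ones((3,3)))
cs,_=cv2.findContours(mm,cv2.RETR_EXTERNAL,cv2.CHAIN_APPROX_NONE); cs=[c for c in cs if cv2.contourArea(c)>200]
k=cv2.convexHull(np.vstack(cs)); a=cv2.approxPolyDP(k,0.02*cv2.arcLength(k,True),True)[:,0]; print(a.tolist())
W=onz("wrist",a,0.025,o)[:,:2]; print(W)
```

```text
[ 0.5209 -0.2946  0.1447] -1.7575577483319875 [ 0.3401  0.3431  0.1202  1.6616 -0.0444  1.1401 -1.1296] 0.1094755457164078

[ 21  99 236] [ 20 100 234] [ 20 105 224] [ 16 144 150] [ 15 148 102] [ 15 143 162]
[[441, 104], [437, 287], [216, 310], [178, 137]]
[[ 0.594  -0.4093]
 [ 0.4453 -0.4239]
 [ 0.4281 -0.2343]
 [ 0.5769 -0.2204]]
```

Call:
jog_arm([
  {"gripper":0.05,"offset":[-0.011,0.0128,0.02],"rotation":[0,0,-7.2]},
  {"gripper":0.05,"offset":[0,0,0.035],"rotation":[0,0,0]},
  {"gripper":0.05,"offset":[0,0,0.03],"rotation":[0,0,0]},
  {"gripper":0.05,"offset":[0,0,0.015],"rotation":[0,0,0]},
  {"gripper":0.05,"offset":[0,0,0.005],"rotation":[0,0,0]},
  {"gripper":0.05,"offset":[0,0,0.002],"rotation":[0,0,0]},
  {"gripper":0.05,"offset":[0,0,0],"rotation":[0,0,0]},
])

```text
clock: 14.75
position: [0.5105, -0.3065, 0.0391]
ee_rot: [0.999, 0.048, 0.001, 0.0]
ft_force: [0.3, 0.1, -1.7]
grip_width: 0.107
grasp_force: 50.9
```

Call:
jog_arm([
  {"gripper":0.05,"offset":[0,0,0.003],"rotation":[0,0,0]},
  {"gripper":0.05,"offset":[0,0,0],"rotation":[0,0,0]},
  {"gripper":0.35,"offset":[0,0,0],"rotation":[0,0,0]},
  {"gripper":0.35,"offset":[0,0,0],"rotation":[0,0,0]},
  {"gripper":0.35,"offset":[0,0,-0.01],"rotation":[0,0,0]},
  {"gripper":0.4,"offset":[0,0,-0.03],"rotation":[0,0,0]},
  {"gripper":0.45,"offset":[0,0,-0.045],"rotation":[0,0,0]},
  {"gripper":0.6,"offset":[0,0,-0.045],"rotation":[0,0,0]},
  {"gripper":0.6,"offset":[0,0,-0.045],"rotation":[0,0,-8]},
  {"gripper":0.6,"offset":[0,0,-0.045],"rotation":[0,0,-8.5]},
  {"gripper":0.6,"offset":[0,0,-0.03],"rotation":[0,0,-8.5]},
  {"gripper":0.6,"offset":[0,0,0],"rotation":[0,0,-8.5]},
  {"gripper":0.6,"offset":[0,0,0],"rotation":[0,0,-8.5]},
  {"gripper":0.6,"offset":[0,0,0],"rotation":[0,0,-8.5]},
  {"gripper":0.6,"offset":[0,0,0],"rotation":[0,0,-8.5]},
  {"gripper":0.6,"offset":[0,0,0],"rotation":[0,0,-8.5]},
  {"gripper":0.6,"offset":[0,0,0],"rotation":[0,0,-8.5]},
  {"gripper":0.6,"offset":[0,0,0],"rotation":[0,0,-8.5]},
])

```text
clock: 16.55
position: [0.5095, -0.3064, 0.2857]
ee_rot: [0.705, 0.709, 0.0, 0.0]
ft_force: [0.6, 0.4, 0.3]
grip_width: 0.599
grasp_force: 0.0
```

Call:
jog_arm([
  {"gripper":0.6,"offset":[0.045,0.025,0],"rotation":[0,0,0]},
  {"gripper":0.6,"offset":[0.045,0.025,0],"rotation":[0,0,0]},
  {"gripper":0.6,"offset":[0.045,0.025,0],"rotation":[0,0,0]},
  {"gripper":0.6,"offset":[0.045,0.025,0],"rotation":[0,0,0]},
  {"gripper":0.6,"offset":[0.045,0.0,0],"rotation":[0,0,0]},
  {"gripper":0.6,"offset":[0.035,0.0,0],"rotation":[0,0,0]},
  {"gripper":0.6,"offset":[0,0.0,0],"rotation":[0,0,0]},
  {"gripper":0.6,"offset":[0,0.0,0],"rotation":[0,0,0]},
])

```text
clock: 17.35
position: [0.6068, -0.0511, 0.2856]
ee_rot: [0.707, 0.708, 0.0, 0.0]
ft_force: [0.1, -0.2, -0.5]
grip_width: 0.595
grasp_force: 0.0
```

Run:
```python
from h import *
o=manip.get_obs(); im=imaging.camera("wrist"); M=R.from_quat(o["ee_rot"]).as_matrix(); cv2.imwrite("pics/wrist8.png",im)
np.savez("w8.npz",**{k:np.array(o[k]) for k in("position","ee_rot")}); print(o["position"],M,o["joint_pos"],o["grip_width"])
s=imaging.camera("side"); cv2.imwrite("pics/side8.png",s); c=imaging.camera("scene"); cv2.imwrite("pics/scene8.png",c)
v=np.zeros((600,800,3),np.uint8); v[:420,:560]=im
v[:200,560:]=cv2.resize(s[270:420,230:410],(240,200)); v[200:400,560:]=cv2.resize(s[130:250,260:404],(240,200)); v[400:600,560:]=cv2.resize(c[200:325,35:185],(240,200)); v[420:600,:250]=cv2.resize(c[90:180,270:395],(250,180)); v[420:600,260:550]=cv2.resize(s[175:295,220:413],(290,180))
cv2.imwrite("pics/comb8.png",v)
```

```text
[ 0.6068 -0.0511  0.2856] [[-0.0015  1.      0.0007]
 [ 1.      0.0015 -0.0005]
 [-0.0005  0.0007 -1.    ]] [ 0.1654  0.2858 -0.1966  1.4329  0.0562  1.4276 -0.0299] 0.595496393420782
```

View pics/comb8.png

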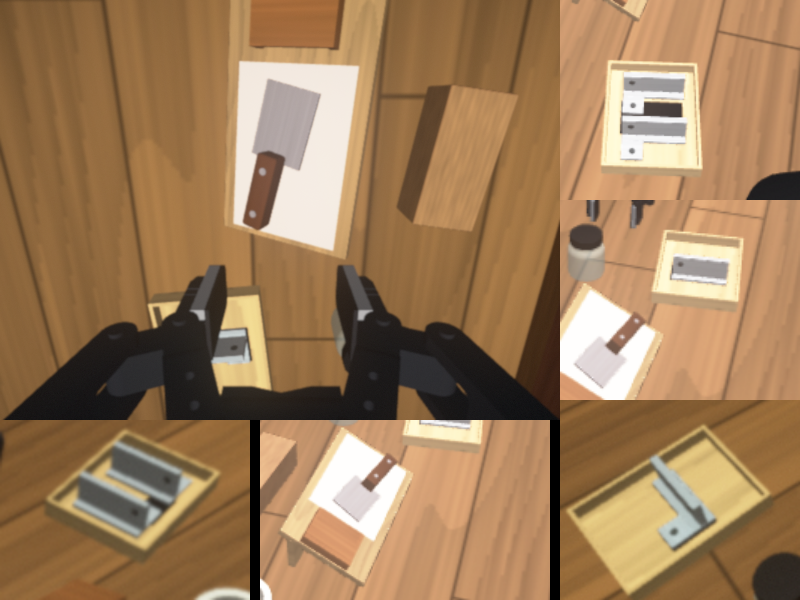

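```bash
cat > tri.py <<'E'
from h import *
from scipy.optimize import least_squares
o0=dict(position=np.array([0.6246,0,0.2415]),ee_rot=np.array([.7071,.7071,-.0005,-.0005])); o1=dict(np.load("w1.npz")); o8=dict(np.load("w8.npz"))
views=[("wrist","wrist0",o0),("wrist","wrist1",o1),("wrist","wrist8",o8),("scene","scene8",None),("side","side8",None)]
def tri(obs):  # obs: list of (view index, uv)
    A=np.zeros((3,3)); b=np.zeros(3)
    for i,uv in obs:
        p,d=ray(views[i][0],uv,views[i][2]); d=d[0]/np.linalg.norm(d[0]); Q=np.eye(3)-np.outer(d,d); A+=Q; b+=Q@p
    P=np.linalg.solve(A,b)
    return P,[np.round(proj(views[i][0],P,views[i][2])[0]-uv,1).tolist() for i,uv in obs]
E
python3 - <<'E'
from tri import *
for n,f,o in views:
    im=cv2.imread(f"pics/{f}.png"); h=cv2.cvtColor(im,cv2.COLOR_BGR2HSV)
    m=cv2.inRange(h,(0,0,195),(180,45,255)); m=cv2.morphologyEx(m,cv2.MORPH_OPEN,np.ones((3,3)))
    cs,_=cv2.findContours(m,cv2.RETR_EXTERNAL,cv2.CHAIN_APPROX_NONE)
    best=None
    for k in cs:
        if cv2.contourArea(k)<500: continue
        H=cv2.convexHull(k); a=cv2.approxPolyDP(H,0.03*cv2.arcLength(H,True),True)[:,0]
        print(f,cv2.contourArea(k),a.tolist())
E
```

```text
wrist0 623.5 [[144, 186], [48, 189]]
wrist0 1401.5 [[154, 141], [157, 174], [69, 172], [126, 139]]
wrist0 13464.5 [[219, 114], [343, 128], [318, 313], [216, 276]]
wrist0 796.5 [[145, 28], [75, 90], [71, 83]]
wrist0 1213.5 [[125, 0], [40, 77], [86, 0]]
wrist1 555.5 [[236, 252], [310, 269], [301, 280], [281, 277]]
wrist1 595.5 [[313, 155], [313, 161], [229, 160]]
wrist1 1092.5 [[311, 117], [310, 148], [234, 147], [286, 117]]
wrist1 13613.5 [[379, 93], [509, 102], [463, 266], [356, 240]]
wrist1 578.5 [[318, 17], [248, 70]]
wrist1 1256.5 [[318, 1], [239, 59], [275, 0]]
wrist8 12657.5 [[240, 62], [357, 66], [332, 249], [234, 222]]
scene8 1342.5 [[304, 203], [230, 245], [205, 226], [274, 189]]
scene8 1066.0 [[366, 182], [376, 175], [393, 176], [406, 185], [408, 198], [397, 206], [381, 205], [367, 195]]
side8 985.0 [[270, 323], [323, 376], [299, 392], [265, 391]]
side8 1278.0 [[214, 278], [225, 286], [227, 296], [219, 315], [207, 319], [187, 305], [184, 295], [192, 282]]
side8 2390.0 [[478, 246], [505, 250], [559, 303], [559, 330], [479, 311]]
side8 2203.5 [[277, 185], [316, 209], [296, 254], [253, 228]]
side8 2551.0 [[412, 108], [492, 119], [493, 150], [407, 137]]
```

Run:
```python
from tri import *
C=dict(A=[(0,[219,114]),(1,[378.5,93]),(2,[240,61.5]),(3,[274,189])],
B=[(0,[343.5,128]),(1,[509,102]),(2,[357.5,66]),(3,[304.5,203])],
C=[(0,[319,314]),(1,[464,266.5]),(2,[334,250]),(3,[230,245.5]),(4,[277,184.5])],
D=[(0,[216,276.5]),(1,[355.5,241]),(2,[234,222.5]),(3,[204,226]),(4,[316.5,209])])
P={}
for k,v in C.items():
    P[k],e=tri(v); print(k,P[k],e)
for a,b in("AB","DC","DA","CB"):
    d=P[b]-P[a]; print(a+b,d,np.linalg.norm(d),"yaw",np.degrees(np.arctan2(d[1],d[0])),"elev",np.degrees(np.arcsin(d[2]/np.linalg.norm(d))))
```

```text
A [0.5624 0.0648 0.0181] [[0.5, 0.3], [-1.3, 0.4], [-0.1, 1.4], [1.0, -0.3]]
B [0.6755 0.0552 0.0817] [[-1.9, 2.2], [-1.5, 1.3], [-1.6, 2.3], [3.0, -0.4]]
C [ 0.664  -0.1274  0.0794] [[0.7, -0.8], [-0.8, -0.0], [-1.0, -1.1], [0.4, 0.5], [0.2, -0.9]]
D [ 0.549  -0.1205  0.0186] [[1.3, 0.3], [-0.7, -0.9], [0.8, 0.4], [-0.9, -0.9], [-0.3, 0.3]]
AB [ 0.1131 -0.0096  0.0636] 0.13016838456420618 yaw -4.843039093887798 elev 29.27112139629837
DC [ 0.115  -0.007   0.0608] 0.13027380368576047 yaw -3.4611333126591557 elev 27.819596065678383
DA [ 0.0133  0.1853 -0.0005] 0.18575010675500248 yaw 85.88126152077997 elev -0.1622853568804651
CB [0.0115 0.1826 0.0023] 0.1830139803196234 yaw 86.40428550918472 elev 0.7267776519745186
```

Run:
```python
from tri import *
im=cv2.imread("pics/wrist0.png"); h=cv2.cvtColor(im,cv2.COLOR_BGR2HSV)
print("block",h[60,280],h[60,324],h[103,275],"handle",h[260,240],h[225,255],h[262,255],"blade",h[180,265],"wood",h[60,355],h[60,220],"white",h[280,300])
for f in ("wrist0","wrist1","wrist8","scene8"):
    im=cv2.imread(f"pics/{f}.png"); h=cv2.cvtColor(im,cv2.COLOR_BGR2HSV)
    for nm,m in (("block",cv2.inRange(h,(7,165,60),(12,255,200))),("handle",cv2.inRange(h,(0,120,30),(9,255,130))),("blade",cv2.inRange(h,(0,0,110),(180,60,190)))):
        m=cv2.morphologyEx(m,cv2.MORPH_OPEN,np.ones((3,3)))
        cs,_=cv2.findContours(m,cv2.RETR_EXTERNAL,cv2.CHAIN_APPROX_NONE)
        for k in cs:
            if cv2.contourArea(k)<250: continue
            H=cv2.convexHull(k); a=cv2.approxPolyDP(H,0.03*cv2.arcLength(H,True),True)[:,0]
            print(f,nm,cv2.contourArea(k),a.tolist(),cv2.boxPoints(cv2.minAreaRect(k)).round(1).tolist())
```

```text
block [ 13 164 166] [ 14 157 109] [ 13 152 169] handle [ 10 127 116] [ 10 122 119] [ 9 87 94] blade [  5  17 175] wood [ 17 123 189] [ 16 125 173] white [ 15  21 243]
wrist0 blade 411.0 [[340, 383], [359, 380], [371, 385], [376, 394], [374, 397], [343, 395]] [[339.20001220703125, 394.70001220703125], [340.29998779296875, 378.70001220703125], [376.8999938964844, 381.20001220703125], [375.79998779296875, 397.29998779296875]]
wrist0 blade 4098.5 [[249, 135], [303, 154], [282, 229], [234, 207]] [[226.5, 214.3000030517578], [248.60000610351562, 133.8000030517578], [305.1000061035156, 149.3000030517578], [283.0, 229.8000030517578]]
wrist1 blade 349.0 [[491, 341], [491, 344], [464, 347], [455, 342], [460, 333], [483, 334]] [[454.0, 333.20001220703125], [489.70001220703125, 329.29998779296875], [491.29998779296875, 344.0], [455.70001220703125, 347.8999938964844]]
wrist1 blade 3679.5 [[410, 111], [463, 125], [434, 192], [386, 175]] [[384.70001220703125, 175.3000030517578], [411.5, 105.0999984741211], [464.1000061035156, 125.19999694824219], [437.20001220703125, 195.39999389648438]]
wrist1 bla
[... 300 characters left out ...]
9.60000610351562]]
scene8 blade 469.0 [[287, 203], [257, 218], [251, 217], [252, 204], [278, 195]] [[246.39999389648438, 205.89999389648438], [282.20001220703125, 191.1999969482422], [287.8999938964844, 205.3000030517578], [252.1999969482422, 220.0]]
scene8 blade 1872.0 [[186, 92], [113, 122], [81, 82], [158, 65]] [[79.5999984741211, 82.5999984741211], [168.8000030517578, 46.900001525878906], [187.39999389648438, 93.5999984741211], [98.30000305175781, 129.3000030517578]]
scene8 blade 273.0 [[138, 29], [138, 32], [124, 37], [107, 39], [106, 31], [132, 25]] [[104.0999984741211, 31.399999618530273], [136.8000030517578, 23.700000762939453], [139.0, 33.5], [106.4000015258789, 41.099998474121094]]
```

```bash
cat > board.py <<'E'
from tri import *
a=np.radians(27); y=np.radians(-4)
ux=np.array([np.cos(a)*np.cos(y),np.cos(a)*np.sin(y),np.sin(a)]); uy=np.array([-np.sin(y),np.cos(y),0]); un=np.cross(ux,uy)
P0=np.array([0.6127,-0.032,0.0495]); B=np.c_[ux,uy,un]
def onb(i,uv,h): # board coordinates of pixels at height h above board
    n,f,o=views[i]; p,d=ray(n,uv,o); t=((P0+un*h-p)@un)/(d@un); return ((p+d*t[:,None])-P0)@B
E
python3 - <<'E'
from board import *
bl={0:[[248.5,134],[303.5,153.5],[283,230],[233.5,207]],1:[[410,110],[464,124.5],[435,193],[385.5,175]],2:[[268,79],[320,93.5],[299.5,170],[252.5,151]]}
for i,c in bl.items():
    q=onb(i,c,0.004)[:,:2]; f=(q[0]+q[1])/2; r=(q[2]+q[3])/2
    print(i,q.round(4).tolist(),"tip",f,"w",np.linalg.norm(q[0]-q[1]),"L",np.linalg.norm(f-r),"ang",np.degrees(np.arctan2(*(f-r)))," from normal of front edge",np.degrees(np.arctan2(*(q[1]-q[0])[::-1])))
for i,(n,f,o) in enumerate(views[:3]):
    im=cv2.imread(f"pics/{f}.png"); h=cv2.cvtColor(im,cv2.COLOR_BGR2HSV)
    for nm,m in (("block",cv2.inRange(h,(11,146,130),(15,255,200))),("handle",cv2.inRange(h,(6,95,60),(12,160,140)))):
        roi=np.zeros_like(m); 
        if nm=="block": roi[0:115,220:520]=m[0:115,220:520]
        else: roi[140:300,220:430]=m[140:300,220:430]
        m=cv2.morphologyEx(roi,cv2.MORPH_OPEN,np.ones((3,3)))
        cs,_=cv2.findContours(m,cv2.RETR_EXTERNAL,cv2.CHAIN_APPROX_NONE)
        for k in cs:
            if cv2.contourArea(k)<400: continue
            H=cv2.convexHull(k); p=cv2.approxPolyDP(H,0.025*cv2.arcLength(H,True),True)[:,0]
            print(f,nm,cv2.contourArea(k),p.tolist(),onb(i,p,0.016 if nm=="block" else 0.026)[:,:2].round(4).tolist())
E
```

```text
0 [[-0.0259, 0.0782], [0.0329, 0.0675], [0.0184, -0.0104], [-0.041, 0.001]] tip [0.0035 0.0728] w 0.05975903103508398 L 0.0789427013930134 ang 10.786364474851839  from normal of front edge -10.344153688523747
1 [[-0.0251, 0.0777], [0.0313, 0.0676], [0.0183, -0.0101], [-0.0393, 0.0014]] tip [0.0031 0.0727] w 0.05724011892063721 L 0.07815331458049914 ang 10.009322807614144  from normal of front edge -10.252101804002354
2 [[-0.0257, 0.0781], [0.033, 0.0675], [0.0187, -0.0106], [-0.0405, 0.0016]] tip [0.0037 0.0728] w 0.05965908850686225 L 0.07867079665025103 ang 10.684891657743327  from normal of front edge -10.231334538532336
wrist0 block 8724.0 [[326, 8], [316, 107], [228, 99], [229, 11]] [[0.0454, 0.1796], [0.0452, 0.1085], [-0.042, 0.1089], [-0.0426, 0.1805]]
wrist0 handle 1624.0 [[244, 214], [258, 222], [250, 281], [236, 290], [224, 280], [238, 216]] [[-0.0138, 0.0055], [0.0021, 0.001], [-0.0037, -0.0644], [-0.0202, -0.0806], [-0.0357, -0.0738], [-0.0205, 0.0019]]
wrist1 block 7721.5 [[513, 0], [489, 84], [399, 79], [411, 2]] [[0.0467, 0.1789], [0.0443, 0.1077], [-0.0405, 0.1085], [-0.0415, 0.1809]]
wrist1 handle 1229.5 [[404, 179], [418, 186], [389, 247], [376, 237]] [[-0.0154, 0.0046], [0.0004, -0.0006], [-0.0177, -0.0793], [-0.0346, -0.0706]]
wrist8 block 3865.0 [[338, 0], [333, 46], [250, 44], [251, 0]] [[0.0453, 0.1438], [0.0453, 0.108], [-0.0416, 0.1091], [-0.0423, 0.1475]]
wrist8 handle 1541.0 [[277, 160], [267, 222], [255, 228], [244, 218], [258, 155]] [[0.0023, 0.0006], [-0.0048, -0.0688], [-0.0195, -0.0795], [-0.0345, -0.0709], [-0.0203, 0.0025]]
```

```bash
cat > plan.py <<'E'
from board import *
import sys
def rel(bx,by,bh,ang):
    """tool-frame rotation vector (deg) and offset in the goal frame, for TCP at board point (bx,by,bh), scraper turned ang deg towards +x"""
    o=manip.get_obs(); M=R.from_quat(o["ee_rot"]).as_matrix(); t=np.radians(ang)
    s=uy*np.cos(t)+ux*np.sin(t); G=np.c_[s,np.cross(-un,s),-un]; p=P0+B@np.array([bx,by,bh])
    print("now board",((o["position"]-P0)@B).round(4),"rot",np.degrees(R.from_matrix(M.T@G).as_rotvec()).round(2),"off(goal axes)",((p-o["position"])@G).round(4),"off(tool axes)",((p-o["position"])@M).round(4),"ft(tool)",(o["ft_force"]@M).round(1),o["grip_width"])
if __name__=="__main__": rel(*map(float,sys.argv[1:]))
E
python3 plan.py -0.0169 -0.0375 0.095 10.4
```

```text
now board [ 0.103  -0.0219  0.212 ] rot [-27.     1.59  14.  ] off(goal axes) [-0.037  -0.1151  0.117 ] off(tool axes) [-0.0119 -0.0547  0.1587] ft(tool) [ 0.2 -0.1 -0.1] 0.6005780811378325
```

Call:
jog_arm([
  {"gripper":0.6,"offset":[0,0,0],"rotation":[-6.75,0.4,3.5]},
  {"gripper":0.6,"offset":[0,0,0],"rotation":[-6.75,0.4,3.5]},
  {"gripper":0.6,"offset":[0,0,0],"rotation":[-6.75,0.4,3.5]},
  {"gripper":0.6,"offset":[0,0,0],"rotation":[-6.75,0.4,3.5]},
  {"gripper":0.6,"offset":[-0.0092,-0.0288,0.0292],"rotation":[0,0,0]},
  {"gripper":0.6,"offset":[-0.0092,-0.0288,0.0292],"rotation":[0,0,0]},
  {"gripper":0.6,"offset":[-0.0092,-0.0288,0.0292],"rotation":[0,0,0]},
  {"gripper":0.6,"offset":[-0.0092,-0.0288,0.0292],"rotation":[0,0,0]},
  {"gripper":0.6,"offset":[0,0,0],"rotation":[0,0,0]},
  {"gripper":0.6,"offset":[0,0,0],"rotation":[0,0,0]},
])

```text
clock: 18.5
position: [0.5527, -0.0641, 0.1275]
ee_rot: [0.768, 0.596, 0.175, 0.155]
ft_force: [1.2, -0.1, 1.3]
grip_width: 0.605
grasp_force: 0.0
```

```bash
python3 plan.py -0.0169 -0.0375 0.017 10.4; python3 -c "
from h import *
o=manip.get_obs();print(o['joint_pos']);cv2.imwrite('pics/wrist9.png',imaging.camera('wrist'))"
```

```text
now board [-0.0159 -0.0362  0.0956] rot [-0.   -0.08  0.03] off(goal axes) [-0.0015 -0.0007  0.0786] off(tool axes) [-0.0016 -0.0007  0.0786] ft(tool) [ 0.3  1.7 -0.6] 0.6054721573723164
[ 0.2167  0.0174 -0.1963  2.1702  0.0519  0.4838 -0.2695]
```

View pics/wrist9.png

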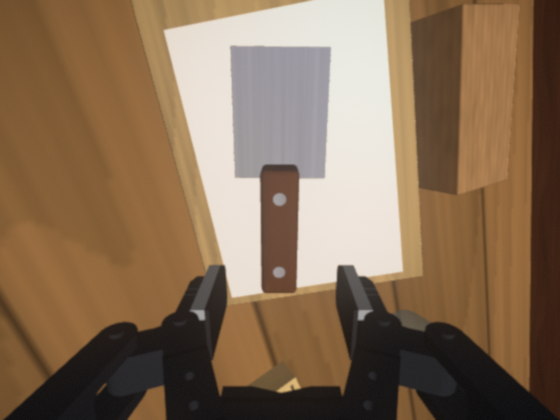

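Call:
jog_arm([
  {"gripper":0.6,"offset":[-0.001,-0.001,0.03],"rotation":[0,0,0]},
  {"gripper":0.6,"offset":[0,0,0.03],"rotation":[0,0,0]},
  {"gripper":0.6,"offset":[0,0,0.014],"rotation":[0,0,0]},
  {"gripper":0.6,"offset":[0,0,0.004],"rotation":[0,0,0]},
  {"gripper":0.6,"offset":[0,0,0],"rotation":[0,0,0]},
  {"gripper":0.2,"offset":[0,0,0],"rotation":[0,0,0]},
  {"gripper":0.2,"offset":[0,0,0],"rotation":[0,0,0]},
  {"gripper":0.2,"offset":[0,0,0],"rotation":[0,0,0]},
  {"gripper":0.2,"offset":[0,0,0],"rotation":[0,0,0]},
  {"gripper":0.2,"offset":[0,0,0],"rotation":[0,0,0]},
], newtons=50)

```text
clock: 19.55
position: [0.5869, -0.0663, 0.058]
ee_rot: [0.767, 0.597, 0.175, 0.156]
ft_force: [-4.4, 0.3, 8.4]
grip_width: 0.27
grasp_force: 49.4
```

```bash
python3 plan.py 0.0015 -0.0375 0.0185 0
```

```text
now board [-0.0169 -0.0361  0.0182] rot [  0.12  -0.12 -10.31] off(goal axes) [-0.0014  0.0184 -0.0003] off(tool axes) [ 0.0019  0.0183 -0.0003] ft(tool) [-0.  -0.1 -9.5] 0.2701591431250662
```

Call:
jog_arm([
  {"gripper":0.2,"offset":[0,0,-0.0025],"rotation":[0,0,0]},
  {"gripper":0.2,"offset":[0.001,0.009,0],"rotation":[0,0,-5.1]},
  {"gripper":0.2,"offset":[0,0.009,0],"rotation":[0,0,-5.2]},
  {"gripper":0.2,"offset":[0,0,0],"rotation":[0,0,0]},
  {"gripper":0.2,"offset":[0,0,0],"rotation":[0,0,0]},
], newtons=60)

```text
clock: 20.05
position: [0.6006, -0.0689, 0.0667]
ee_rot: [0.712, 0.662, 0.16, 0.17]
ft_force: [-0.5, -0.9, -2.2]
grip_width: 0.267
grasp_force: 59.3
```

```bash
python3 plan.py 0.0015 -0.0105 0.0205 0
python3 - <<'E'
from board import *
o=manip.get_obs(); im=imaging.camera("wrist"); cv2.imwrite("pics/wrist10.png",im); views[0]=("wrist","wrist10",o)
h=cv2.cvtColor(im,cv2.COLOR_BGR2HSV)
# measure pocket block mouth edge and blade in this view (blue-grey blade in shadow; block red-brown)
b=cv2.inRange(h,(9,140,90),(15,255,200)); b[120:]=0
g=((im[...,0].astype(int)>im[...,2].astype(int)+2)&(im.max(2)>90)&(im.max(2)<215)).astype(np.uint8)*255; g[260:]=0
for nm,m,hh in(("block",b,.016),("blade",g,.0065)):
    m=cv2.morphologyEx(m,cv2.MORPH_OPEN,np.ones((3,3)))
    cs,_=cv2.findContours(m,cv2.RETR_EXTERNAL,cv2.CHAIN_APPROX_NONE)
    for k in cs:
        if cv2.contourArea(k)<800: continue
        H=cv2.convexHull(k); p=cv2.approxPolyDP(H,0.03*cv2.arcLength(H,True),True)[:,0]
        print(nm,cv2.contourArea(k),p.tolist(),onb(0,p,hh)[:,:2].round(4).tolist())
E
```

```text
now board [-0.0007 -0.0376  0.0196] rot [-0.03 -0.11 -0.16] off(goal axes) [ 0.0271  0.0022 -0.0009] off(tool axes) [ 0.0271  0.0021 -0.0008] ft(tool) [-1.  -1.4  1.8] 0.2669813660437416
block 831.5 [[533, 0], [530, 19], [491, 24], [495, 1]] [[0.0877, 0.0767], [0.088, 0.0708], [0.0746, 0.0693], [0.0746, 0.0764]]
block 9597.0 [[77, 0], [94, 119], [29, 119], [0, 101], [0, 2]] [[-0.071, 0.0773], [-0.0723, 0.0371], [-0.0975, 0.0372], [-0.1069, 0.0439], [-0.0981, 0.0768]]
blade 4972.0 [[283, 20], [359, 20], [354, 96], [332, 116], [293, 83], [278, 53]] [[0.0008, 0.0726], [0.0296, 0.0725], [0.0295, 0.0452], [0.0209, 0.0374], [0.0047, 0.0502], [-0.0012, 0.0612]]
```

Call:
jog_arm([
  {"gripper":0.2,"offset":[0.013,0.0022,-0.0006],"rotation":[0,0,-0.1]},
  {"gripper":0.2,"offset":[0.012,0,0],"rotation":[0,0,0]},
  {"gripper":0.2,"offset":[0.006,0,0],"rotation":[0,0,0]},
  {"gripper":0.2,"offset":[0.006,0,0],"rotation":[0,0,0]},
  {"gripper":0.2,"offset":[0.006,0,0],"rotation":[0,0,0]},
  {"gripper":0.2,"offset":[0,0,0],"rotation":[0,0,0]},
])

```text
clock: 20.7
position: [0.6056, -0.0251, 0.0682]
ee_rot: [0.71, 0.664, 0.16, 0.17]
ft_force: [-0.6, -0.0, -2.6]
grip_width: 0.267
grasp_force: 59.3
```

```bash
python3 plan.py 0.0015 0.0587 0.0205 0
python3 - <<'E'
from board import *
o=manip.get_obs(); im=imaging.camera("wrist"); cv2.imwrite("pics/wrist11.png",im); views[0]=("wrist","wrist11",o)
I=im.astype(int); g=((I[...,0]>I[...,2]+2)&(I.max(2)>90)&(I.max(2)<215)).astype(np.uint8)*255; g[260:]=0; g=cv2.morphologyEx(g,cv2.MORPH_OPEN,np.ones((3,3)))
ys,xs=np.nonzero(g); print(ys.min(),ys.max(),onb(0,[[280,ys.min()]],.016)); 
for r in range(ys.min(),ys.max(),12): x=np.nonzero(g[r])[0]; print(r,x.min(),x.max(),onb(0,[[x.min(),r],[x.max(),r]],.006)[:,:2].round(4).tolist())
E
```

```text
now board [0.0017 0.0064 0.0201] rot [-0.02 -0.15  0.14] off(goal axes) [ 0.0523 -0.0002 -0.0004] off(tool axes) [ 0.0523 -0.0001 -0.0002] ft(tool) [-0.1 -1.7  2. ] 0.2674005526418031
49 130 [[0.0015 0.1055 0.016 ]]
49 334 355 [[0.0226, 0.1068], [0.0308, 0.1068]]
61 292 356 [[0.0062, 0.1024], [0.0315, 0.1025]]
73 295 340 [[0.0075, 0.098], [0.0254, 0.098]]
85 325 354 [[0.0196, 0.0935], [0.0313, 0.0936]]
97 300 353 [[0.0096, 0.0889], [0.0312, 0.089]]
109 325 340 [[0.02, 0.0843], [0.0262, 0.0843]]
121 323 325 [[0.0194, 0.0795], [0.0202, 0.0795]]
```

Call:
jog_arm([
  {"gripper":0.2,"offset":[0.009,0,0],"rotation":[0,0,0]},
  {"gripper":0.2,"offset":[0.009,0,0],"rotation":[0,0,0]},
  {"gripper":0.2,"offset":[0.009,0,0],"rotation":[0,0,0]},
  {"gripper":0.2,"offset":[0.009,0,0],"rotation":[0,0,0]},
  {"gripper":0.2,"offset":[0.008,0,0],"rotation":[0,0,0]},
  {"gripper":0.2,"offset":[0,0,0],"rotation":[0,0,0]},
  {"gripper":0.2,"offset":[0,0,0],"rotation":[0,0,0]},
])

```text
clock: 21.45
position: [0.6085, 0.0174, 0.0683]
ee_rot: [0.711, 0.664, 0.16, 0.17]
ft_force: [0.1, -0.4, -1.7]
grip_width: 0.263
grasp_force: 59.3
```

```bash
python3 plan.py 0.0015 0.0587 0.0205 0
```

```text
now board [0.0017 0.049  0.0202] rot [-0.02 -0.1   0.09] off(goal axes) [ 0.0097 -0.0002 -0.0003] off(tool axes) [ 0.0097 -0.0002 -0.0003] ft(tool) [-0.4 -0.7  1.6] 0.26319569258773273
```

Now gently to contact with the end wall, in small steps.

Call:
jog_arm([
  {"gripper":0.2,"offset":[0.004,0,0],"rotation":[0,0,0]},
  {"gripper":0.2,"offset":[0.003,0,0],"rotation":[0,0,0]},
  {"gripper":0.2,"offset":[0.002,0,0],"rotation":[0,0,0]},
  {"gripper":0.2,"offset":[0,0,0],"rotation":[0,0,0]},
])

```text
clock: 21.85
position: [0.6092, 0.0274, 0.0683]
ee_rot: [0.71, 0.664, 0.16, 0.17]
ft_force: [-0.7, -0.6, -1.9]
grip_width: 0.27
grasp_force: 59.3
```

```bash
python3 plan.py 0.0015 0.0587 0.0182 0
```

```text
now board [0.0017 0.059  0.0202] rot [-0.01 -0.14  0.13] off(goal axes) [-0.0003 -0.0002  0.002 ] off(tool axes) [-0.0003 -0.0002  0.002 ] ft(tool) [-0.7 -1.4  1.4] 0.2695636266472375
```

Call:
jog_arm([
  {"gripper":0.2,"offset":[0.001,0,0],"rotation":[0,0,0]},
  {"gripper":0.2,"offset":[0.001,0,0],"rotation":[0,0,0]},
  {"gripper":0.2,"offset":[0,0,0],"rotation":[0,0,0]},
])

```text
clock: 22.15
position: [0.6092, 0.0284, 0.0682]
ee_rot: [0.711, 0.664, 0.159, 0.17]
ft_force: [-0.6, -2.0, -1.8]
grip_width: 0.266
grasp_force: 59.4
```

```bash
python3 plan.py 0.0015 0.0587 0.0182 0
```

```text
now board [0.0016 0.06   0.0202] rot [-0.04 -0.08  0.08] off(goal axes) [-0.0013 -0.0001  0.002 ] off(tool axes) [-0.0013 -0.0001  0.002 ] ft(tool) [-2.  -1.2  1.4] 0.266489031066845
```

Call:
jog_arm([
  {"gripper":0.2,"offset":[0.001,0,0],"rotation":[0,0,0]},
  {"gripper":0.2,"offset":[0,0,0],"rotation":[0,0,0]},
])

```text
clock: 22.35
position: [0.6091, 0.0285, 0.0681]
ee_rot: [0.711, 0.663, 0.159, 0.17]
ft_force: [-2.4, -5.7, -0.7]
grip_width: 0.268
grasp_force: 59.6
```

```bash
python3 plan.py 0.0015 0.0587 0.0182 0
```

```text
now board [0.0015 0.0601 0.0201] rot [-0.06 -0.01  0.03] off(goal axes) [-0.0014  0.      0.0019] off(tool axes) [-0.0014  0.      0.0019] ft(tool) [-5.9 -2.1 -0.3] 0.2678552066417517
```

Call:
jog_arm([
  {"gripper":0.2,"offset":[0,0,0.001],"rotation":[0,0,0]},
  {"gripper":0.2,"offset":[0,0,0.001],"rotation":[0,0,0]},
  {"gripper":0.2,"offset":[0,0,0.0005],"rotation":[0,0,0]},
  {"gripper":0.2,"offset":[0,0,0],"rotation":[0,0,0]},
])

```text
clock: 22.75
position: [0.6101, 0.0284, 0.0661]
ee_rot: [0.711, 0.663, 0.159, 0.17]
ft_force: [-6.9, -5.8, 4.8]
grip_width: 0.267
grasp_force: 60.4
```

```bash
python3 plan.py 0.0015 0.0587 0.0182 0
```

```text
now board [0.0015 0.0601 0.0179] rot [-0.06 -0.01  0.03] off(goal axes) [-0.0014 -0.     -0.0003] off(tool axes) [-0.0014 -0.     -0.0003] ft(tool) [-6.2 -3.6 -7.2] 0.26740669897816294
```

Call:
jog_arm([
  {"gripper":0.3,"offset":[0,0,0],"rotation":[0,0,0]},
  {"gripper":0.4,"offset":[0,0,0],"rotation":[0,0,0]},
  {"gripper":0.55,"offset":[0,0,0],"rotation":[0,0,0]},
  {"gripper":0.55,"offset":[0,0,0],"rotation":[0,0,0]},
  {"gripper":0.55,"offset":[0,0,-0.01],"rotation":[0,0,0]},
  {"gripper":0.55,"offset":[0,0,-0.03],"rotation":[0,0,0]},
  {"gripper":0.55,"offset":[0,0,-0.04],"rotation":[0,0,0]},
  {"gripper":0.55,"offset":[-0.03,0,-0.03],"rotation":[0,0,0]},
  {"gripper":0.55,"offset":[-0.03,0,-0.03],"rotation":[0,0,0]},
  {"gripper":0.55,"offset":[0,0,0],"rotation":[0,0,0]},
  {"gripper":0.55,"offset":[0,0,0],"rotation":[0,0,0]},
])

```text
clock: 23.85
position: [0.5431, -0.0262, 0.1922]
ee_rot: [0.711, 0.663, 0.16, 0.171]
ft_force: [-0.3, 0.9, -0.9]
grip_width: 0.551
grasp_force: 0.0
```

Run:
```python
from board import *
o=manip.get_obs(); im=imaging.camera("wrist"); cv2.imwrite("pics/wrist12.png",im); views[0]=("wrist","wrist12",o); print(o["position"],o["ft_force"])
h=cv2.cvtColor(im,cv2.COLOR_BGR2HSV)
for nm,m in(("handle",cv2.inRange(h,(0,80,30),(12,255,140))),("block",cv2.inRange(h,(11,140,130),(15,255,200)))):
    m=cv2.morphologyEx(m,cv2.MORPH_OPEN,np.ones((3,3))); m[330:]=0
    cs,_=cv2.findContours(m,cv2.RETR_EXTERNAL,cv2.CHAIN_APPROX_NONE)
    for k in cs:
        if cv2.contourArea(k)<800: continue
        r=cv2.minAreaRect(k); p=cv2.boxPoints(r); q=onb(0,p,.026 if nm=="handle" else .016)[:,:2]
        print(nm,cv2.contourArea(k),p.round(0).tolist(),q.round(4).tolist(),q.mean(0))
# blade showing outside the mouth
I=im.astype(int); g=((I[...,0]>I[...,2]+2)&(I.max(2)>90)&(I.max(2)<215)).astype(np.uint8); g=cv2.morphologyEx(g,cv2.MORPH_OPEN,np.ones((3,3))); g[260:]=0
n,l,s,c=cv2.connectedComponentsWithStats(g); 
for i in range(1,n):
    if s[i,4]>60: x,y_,w,hh=s[i,:4]; print("grey",s[i],onb(0,[[x,y_],[x+w,y_+hh]],.004)[:,:2].round(4).tolist())
```

```text
[ 0.5431 -0.0262  0.1922] [-0.3455  0.9186 -0.9021]
handle 3016.0 [[264.0, 73.0], [294.0, 73.0], [294.0, 183.0], [264.0, 183.0]] [[-0.0093, 0.0995], [0.0125, 0.0995], [0.0135, 0.0176], [-0.0106, 0.0176]] [0.0015 0.0585]
handle 25430.0 [[458.0, 0.0], [559.0, 0.0], [559.0, 329.0], [458.0, 329.0]] [[0.1236, 0.1457], [0.1924, 0.1457], [0.2627, -0.1226], [0.1683, -0.1225]] [0.1867 0.0116]
block 3112.0 [[368.0, 322.0], [378.0, 228.0], [426.0, 234.0], [416.0, 327.0]] [[0.0866, -0.1221], [0.0874, -0.0256], [0.13, -0.0305], [0.1337, -0.1281]] [ 0.1094 -0.0766]
block 1113.0 [[420.0, 94.0], [427.0, 8.0], [446.0, 9.0], [439.0, 95.0]] [[0.1092, 0.0853], [0.1069, 0.1432], [0.1208, 0.1422], [0.1242, 0.0841]] [0.1153 0.1137]
block 10367.5 [[417.0, 323.0], [455.0, -5.0], [502.0, 1.0], [465.0, 328.0]] [[0.1338, -0.1232], [0.1253, 0.1511], [0.1596, 0.1477], [0.1809, -0.1296]] [0.1499 0.0115]
block 1225.0 [[382.0, 92.0], [386.0, -1.0], [406.0, 0.0], [402.0, 93.0]] [[0.0804, 0.0863], [0.0774, 0.1485], [0.0914, 0.148], [0.0956, 0.0856]] [0.0862 0.1171]
block 7347.5 [[218.0, 0.0], [342.0, 0.0], [342.0, 62.0], [218.0, 62.0]] [[-0.0415, 0.1479], [0.0461, 0.148], [0.0485, 0.1077], [-0.0438, 0.1076]] [0.0023 0.1278]
block 43957.0 [[-11.0, 9.0], [170.0, -6.0], [197.0, 323.0], [16.0, 338.0]] [[-0.2043, 0.1423], [-0.0747, 0.1514], [-0.0778, -0.1238], [-0.256, -0.1406]] [-0.1532  0.0073]
grey [298  65  18  20 305] [[0.0163, 0.1065], [0.0308, 0.0919]]
```

```bash
python3 -c "
from workcell import workorder
print(workorder.hand_in())"
```

```text
the job is handed in; nothing more can be done
None
```

I handed the job in at about 24 s of robot time: all three brackets stand on their feet in the matching trays. The scraper's blade is all the way in the pocket, up against its end wall, and the arm is clear of everything.

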